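Hold a test pot's bayonet lid at its bleed position

TASK

Put the bayonet lid on the leak-test pot: turn it so that its nose faces the open mark (the long rib), lower it fully home, then twist it clockwise until the nose points at the bleed mark (the twin ribs, half-way to the lock), without running on to the lock. The lid springs back if let go, so finish while still gripping it there, and leave the other things on the desk where they are.

Things in the scene. Friction and masses are not known exactly. Their poses are not given: they have to be found in the camera images.
- pot: Round aluminium leak-test pot with a steel rim, fixed to the desk, open at the top; 92 mm across (106 mm over the mark ribs), 110 mm over its foot flange, 70 mm high. Origin at the centre of its underside, z up. The open mark lies on its -x side; a brass hose stub stands out at +x, 30 mm up.
- pot_mouth (a point): Centre of the pot's mouth, on its axis at rim height (70 mm above the desk). The rim is 6 mm thick, with a 51 mm bore and two notches reaching 33 mm from the axis: a 21 mm wide one at the open mark and a 13.5 mm wide one opposite.
- mark_open (a point): Open mark: a point on the rim top 40 mm from the pot's axis, just inside a single 4 mm wide dark steel rib (1.5 to 13 mm farther out, 3 mm above the rim) that also runs down the pot's outer side. The lid goes in with its nose over this point.
- mark_bleed (a point): Bleed mark: a point on the rim top 40 mm from the axis, just inside two 3 mm wide ribs side by side (4 mm gap), 50 degrees clockwise (seen from above) from the open mark.
- mark_lock (a point): Lock mark: a point on the rim top 40 mm from the axis, just inside a 16 mm broad block, 100 degrees clockwise from the open mark. From about 60 degrees the wide lug meets a spring catch (more resistance), and once past it the lid is locked.
- lid: Loose lid, 0.13 to 0.23 kg, 56 mm high, standing upright on its spigot. Origin at the centre of its underside, z up. Aluminium spigot 48 mm across, 14 mm high; grey flange 72 mm across, 14 to 20 mm up; black wing grip 20 to 56 mm up, 46 mm long along x, 14 mm thick along y. Home, the flange rests on the pot's rim and the origin is 56 mm above the desk.
- lid_grip (a point): Grasp centre in the lid's wing, on its axis, 42 mm above the lid's underside (22 mm above the flange). When home it is 98 mm above the desk. Axes as the lid's.
- lid_nose (a point): Tip of the pointed black nose on the flange's edge (a 6 mm wide, 5 mm high rib on the flange joins it to the wing), on the lid's -x side, 40 mm from its axis, 17 mm above its underside. Below it at the spigot's foot is a 16 mm wide lug, opposite it an 8.5 mm wide one; both are 5 mm high and reach 31 mm from the axis. The lid fits one way round only.
- carrier (a joint): Sprung carrier inside the pot that the lugs drop into and turn: 0 at the open position, grows clockwise (rad), up to 1.75. The lugs have about 0.09 rad of play in it, so it reads about 0.09 less than the lid's twist (about 0.79 when the nose is at the bleed mark). Return torque 0.06 N m at 0, 0.16 N m at the bleed mark.
- bushing_a: Bystander: loose yellowish bushing, 34 mm across, 26 mm high, near the middle of the work. Origin at its underside.
- collar_1: Bystander: loose grey collar, 23 mm across, 12 mm high, behind the bushing. Origin at its underside.
- knurl_knob: Bystander: loose grey knob part, 36 mm across, 22 mm high, near the front edge. Origin at its underside.
- loupe: Bystander: loose black loupe, 35 mm across, 40 mm high, behind the work. Origin at its underside.
There are look-alikes about, which are no part of the job. There is more than one size of the lid; the job needs the middle-sized.

How it is judged:
By the outcome, as a careful person would: the job done as asked, in the order asked, and still so for the second after the job is handed in, while the arm keeps its last pose, push and grip.
It also fails if it takes over 45 s, if anything falls off the work surface, if the arm or the gripper's body presses on something with over 40 N, if the wrist force passes 120 N, or if a joint passes its speed limit or range.

ROBOT

A 6-joint arm with a two-finger parallel gripper is mounted at the origin on a cart in front of the work surface, level with it; the furniture and walls round the work are solid. World frame = base frame: x ahead of the robot, y to its left, z up, the work surface at z = 0. Lengths are in m, angles in rad, forces in N, time in s.
With the tool pointing down it reaches from about 0.275 to 0.725 m from the base axis. Payload 15.9 kg.
Tool frame: the origin (TCP) lies at the very end of the fingers, on their centre line; the grasp point (between the pads) lies 19 mm behind it (env.tcp_to_grasp is the distance from the TCP to the grasp point, in m); z points along the fingers, y is the line along which they close (so a half turn about z gives the same grasp; the last joint's range is limited). The gripper opens to 85 mm and grips with 20 to 120 N. Pads are 22 mm wide; open, the fingers measure 114 mm over their backs; the gripper's body (76 mm by 85 mm) begins 54 mm behind the grasp point. The pads swing forward as they close: fully open they stand 13 mm farther back than shut.
Start: joints at [1.222, 0.213, -0.034, 1.323, 0, 1.571], TCP at [0.171, 0.47, 0.231] pointing down, gripper open.
Joint ranges: [-2.98, 2.98], [-0.74, 1.72], [-1.14, 1.35], [-2.1, 2.04], [-1.57, 1.44], [-3.14, 3.14]. Speed limits (rad/s): [1.89, 1.89, 2.39, 2.57, 3.14, 3.14].

INTERFACE

Orientations are given as a rotation vector (axis times angle).
In Python, from plant import get_state, get_image, camera_model, workorder, models, env gives the robot as it stands. The module is installed in compiled form; this text tells all that it offers.
- The arm moves only by the tool step_arm, never from a script. Its argument "motion" is a list of rows, each an object of numbers: "tx", "ty", "tz": the shift along the tool's x, y, z in units of 0.05 m (1.0 is 0.05 m); "turn": the turn about the tool's z in units of 0.15 rad (1.0 is 0.15 rad); "hand": the gripper's target within -1 to 1 (fully open at 1, half-way at 0, shut at -1). A call has 1 to 8 rows; each row shifts and turns the commanded pose from where the row before left it, along the tool's axes as they then stand; what a row does not reach is not made up. A row lasts 1/10 s, in which the tool goes at most 50 mm and 8.59 degrees, less where a joint would pass 70% of its speed; a pose out of reach is approached as far as the arm can. A call with a number of a shift or a turn outside -1 to 1 is refused whole. A call with a gripper value outside its range is refused whole. The fingers move at their own pace and stop on an object; "force" is the grip in N (left out, the last holds). Time passes only in rows, so rows that do not move let the fingers close. It gives the time, the measured TCP pose, the force, the opening and the grip force at its end, in the units of the state.
- get_state(): the state, without advancing time (a new reading comes with each control period).
- get_image(name): name is "side" or "top" or "wrist"; returns the picture (400x640x3 uint8, red, green, blue); there is no depth.
- camera_model(name): a dict with "camera_matrix" (3x3 intrinsics, pixels), "extrinsics" (4x4, takes a point from world to camera coordinates). Camera axes: x right, y up, looking along -z (the intrinsics and any distortion apply to the point x, -y, -z); pixel columns grow to the right and rows downward; lengths in m; the calibration is good to about 2 mm. The wrist camera is an equidistant fisheye: a pixel r from the principal point sees the ray r / f radians off the axis. A picture is of the moment at which its call begins: read the wrist's pose just before it. camera_model takes no time and is no camera call; for the wrist camera it gives the pose at the moment of the call.
- workorder.finish_job(): hands the job in; it is judged then, once.
Trained networks look in the newest picture that a camera, given by its name, has taken for a name from the list of things; names that differ only in an ending like _2 or _b are one class to them, and where a whole thing is asked for, a point or a joint stands for the part that bears it (a point fixed in the world has none). Each returns a list of dicts, best first, with "conf" (0 to 1); they miss things now and then, are a little off and sometimes report something else, mostly with a low value. They report only what shows in the picture. A call takes as long as a camera call. They do not tell look-alikes from the thing itself.
- models.recognise(query, camera): "bbox" ([left, top, width, height] in pixels, round what is visible of it).
The state is a dict: "t": time; "qpos": joint angles; "qvel": joint speeds; "joint_efforts": joint torques, N m; "ee_pos": TCP position; "tool_rot": TCP orientation; "ft_force": force on the tool from outside, world axes, zero at the start; "torque": the same for the moment, N m; "gripper_width": opening from 0.0 (shut) to 1.0 (fully open); "grip_force": force on a finger pad.
Only numpy, scipy, OpenCV 4.12 (cv2) and the standard library are available. Lean on these libraries where they do the work, as an engineer would, in place of code of your own. Each camera call takes 0.05 s, during which the arm holds its last target. There are 200 camera calls.

## Working session

There is one attempt and no reset: what is moved stays moved. The work goes in short steps, Python scripts to look and compute and a tool call to move; the robot and the scene stay as the last step left them, time stands still between calls to the robot, and variables do not carry over. Pictures are saved under pics/ and viewed, at most 10 in all, crops included, and the job is handed in when it is done.

Besides the shell and the picture viewer there is one more tool, called as a command line: name --argument value ..., lists and objects as JSON in quotes. step_arm: Moves the arm, as the interface text tells. Shifts and turns lie within -1 to 1; 1 stands for 0.05 m of shift or 0.15 rad of turn. Its arguments: {"type":"object","properties":{"motion":{"type":"array"},"force":{"type":"number"}},"required":["motion"]}

```bash
mkdir -p pics; python3 - <<'E'
from plant import get_state, get_image, camera_model, workorder, models, env
import cv2,numpy as np
s=get_state();print(s['t'],s['ee_pos'],s['tool_rot'],s['gripper_width'],env.tcp_to_grasp)
for c in ['top','side']:
    im=get_image(c);cv2.imwrite(f'pics/{c}0.png',im[:,:,::-1])
    m=camera_model(c);print(c,np.round(m['camera_matrix'],1).tolist(),np.round(m['extrinsics'],4).tolist(),[k for k in m])
    for q in ['lid','pot']:
        print(q,[(np.round(d['bbox']).tolist(),round(d['conf'],2)) for d in models.recognise(q,c)])
E
```

```text
0.0 [0.17075982 0.46955595 0.23080506] [-5.45088336e-01 -3.09376070e+00  1.79841945e-03] 1.0010383801297646 0.0187
top [[390.3, 0.0, 322.4], [0.0, 390.3, 199.8], [0.0, 0.0, 1.0]] [[0.0172, -0.9998, 0.0092, 0.2129], [0.9915, 0.0182, 0.1289, -0.5494], [-0.129, 0.0069, 0.9916, -0.9483], [0.0, 0.0, 0.0, 1.0]] ['camera_matrix', 'extrinsics']
lid [([375.0, 191.0, 24.0, 28.0], 0.79), ([176.0, 239.0, 42.0, 38.0], 0.69), ([419.0, 223.0, 23.0, 21.0], 0.57)]
pot [([279.0, 179.0, 42.0, 45.0], 0.83)]
side [[485.5, 0.0, 321.5], [0.0, 485.5, 196.1], [0.0, 0.0, 1.0]] [[-0.824, -0.566, -0.0258, 0.5713], [0.2288, -0.3742, 0.8987, -0.1058], [-0.5183, 0.7346, 0.4378, -1.0144], [0.0, 0.0, 0.0, 1.0]] ['camera_matrix', 'extrinsics']
lid [([343.0, 179.0, 35.0, 24.0], 0.98), ([258.0, 288.0, 59.0, 48.0], 0.89)]
pot [([284.0, 198.0, 44.0, 52.0], 0.74)]
```

View pics/top0.png

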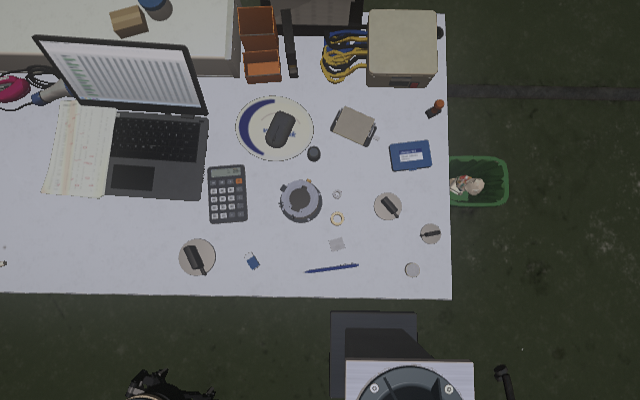

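View pics/side0.png

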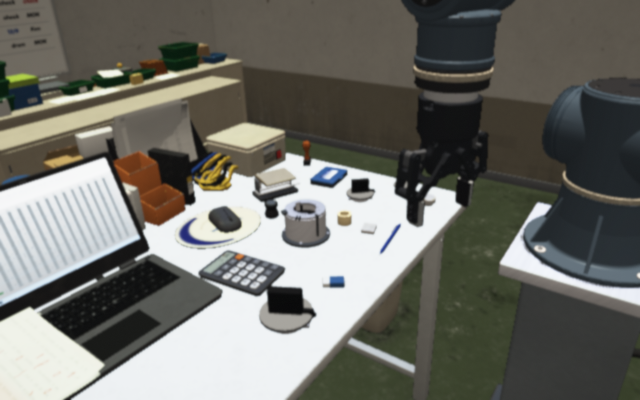

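Top picture: three lid-like things, large at (197,257) about 38 px, middle at (388,206) about 28 px, small at (430,233) about 21 px. At about 394 px/m the 72 mm flange should be 28 px across, so the one at (388,206) fits. The pot is at (300,201). I'll confirm this in an enlarged crop.

```bash
cat > h.py <<'E'
from plant import get_state, get_image, camera_model, workorder, models, env
import cv2,numpy as np
def ray(c,uv,m=None):
    m=m or camera_model(c);K=m['camera_matrix'];E=np.array(m['extrinsics']);R=E[:3,:3];o=-R.T@E[:3,3]
    x=(uv[0]-K[0][2])/K[0][0];y=(uv[1]-K[1][2])/K[1][1]
    if c=='wrist':
        r=np.hypot(x,y);k=np.sin(r)/max(r,1e-9);d=np.array([x*k,-y*k,-np.cos(r)])
    else: d=np.array([x,-y,-1.])
    return o,R.T@d
def atz(c,uv,z,m=None):
    o,d=ray(c,uv,m);return o+d*(z-o[2])/d[2]
def proj(c,P,m=None):
    m=m or camera_model(c);K=m['camera_matrix'];E=np.array(m['extrinsics'])
    p=E[:3,:3]@np.array(P)+E[:3,3];p=np.array([p[0],-p[1],-p[2]])
    if c=='wrist':
        r=np.arctan2(np.hypot(*p[:2]),p[2]);q=p[:2]/max(np.hypot(*p[:2]),1e-9)*r
    else: q=p[:2]/p[2]
    return np.array([K[0][0]*q[0]+K[0][2],K[1][1]*q[1]+K[1][2]])
E
python3 - <<'E'
from h import *
im=cv2.imread('pics/top0.png')
c=cv2.resize(im[165:245,260:420],None,fx=5,fy=5,interpolation=cv2.INTER_CUBIC)
cv2.imwrite('pics/crop0.png',c)
print('lid',atz('top',(387.5,206.5),.02),'pot',atz('top',(300,201),.07))
for P in [(.17,.47,.23)]: print(proj('top',P))
E
```

```text
lid [0.53333398 0.05609756 0.02      ] pot [0.53708822 0.27723477 0.07      ]
[189.34710153 380.83276471]
```

View pics/crop0.png

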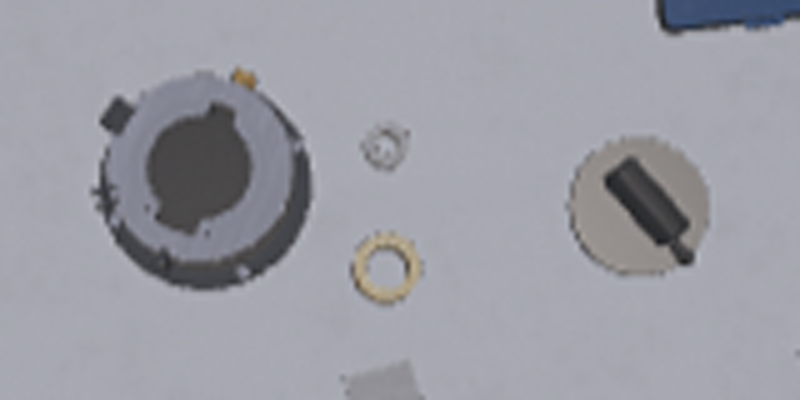

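The crop confirms it: the mid-size lid's flange centre is at (388,206) in the full picture, with the nose at lower right (397,217). The pot's mouth centre is near (300,198). The open rib is below it at (293,217), the twin ribs at left and the lock block at upper left. I'm moving above the lid.

step_arm --motion '[{"tx":-0.6,"ty":-0.33},{"tx":-0.6,"ty":-0.33},{"tx":-0.6,"ty":-0.33},{"tx":-0.6,"ty":-0.33},{"tx":-0.6,"ty":-0.33},{"tx":-0.6,"ty":-0.33},{"tx":-0.6,"ty":-0.33},{"tx":-0.6,"ty":-0.33}]'

```text
invalid input
```

step_arm --motion '[{"tx":-0.6,"ty":-0.33},{"tx":-0.6,"ty":-0.33},{"tx":-0.6,"ty":-0.33},{"tx":-0.6,"ty":-0.33},{"tx":-0.6,"ty":-0.33},{"tx":-0.6,"ty":-0.33},{"tx":-0.6,"ty":-0.33},{"tx":-0.6,"ty":-0.33}]'

```text
invalid input
```

step_arm --motion '[{"turn":-0.9},{"turn":-0.9},{"turn":-0.9},{"turn":-0.9},{"turn":-0.9},{"turn":-0.9},{"turn":-0.9},{"turn":-0.8}]'

```text
invalid input
```

```bash
python3 - <<'E'
from h import *
s=get_state();print(s['t'],s['ee_pos'],s['tool_rot'],np.round(s['qpos'],2))
m=camera_model('wrist');print(np.round(m['camera_matrix'],1).tolist(),np.round(m['extrinsics'],3).tolist())
im=get_image('wrist');cv2.imwrite('pics/w1.png',im[:,:,::-1])
print([(np.round(d['bbox']).tolist(),round(d['conf'],2)) for d in models.recognise('lid','wrist')])
print([(np.round(d['bbox']).tolist(),round(d['conf'],2)) for d in models.recognise('pot','wrist')])
print(proj('wrist',(.5334,.056,.02),m),proj('wrist',(.537,.277,.07),m))
E
```

```text
0.3 [0.17085446 0.46978859 0.23115936] [-5.45135303e-01 -3.09387083e+00  5.18351155e-04] [ 1.22  0.21 -0.03  1.32  0.    1.57]
[[309.7, 0.0, 315.6], [0.0, 309.7, 199.4], [0.0, 0.0, 1.0]] [[0.342, 0.94, -0.001, -0.499], [-0.902, 0.328, -0.281, 0.036], [-0.264, 0.097, 0.96, -0.379], [0.0, 0.0, 0.0, 1.0]]
[([381.0, 278.0, 34.0, 54.0], 0.79), ([138.0, 390.0, 5.0, 6.0], 0.43)]
[]
[187.04459237 409.85076837] [282.93096739 422.66962456]
```

View pics/w1.png

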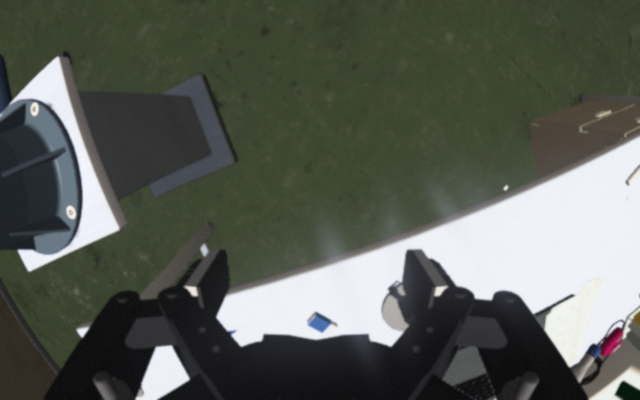

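The wrist view still shows the start pose, with only floor, the table edge and the large lid at (395,305). The moves were refused, so I'll give every field in each row.

step_arm --motion '[{"tx":-0.6,"ty":-0.33,"tz":0,"turn":0,"hand":1},{"tx":-0.6,"ty":-0.33,"tz":0,"turn":0,"hand":1}]'

```text
t: 0.65
ee_pos: [0.2161, 0.418, 0.2311]
tool_rot: [-0.542, -3.094, 0.0]
ft_force: [-0.0, 0.1, 0.5]
gripper_width: 1.0
grip_force: 0.0
```

step_arm --motion '[{"tx":-0.6,"ty":-0.33,"tz":0,"turn":0,"hand":1},{"tx":-0.6,"ty":-0.33,"tz":0,"turn":0,"hand":1},{"tx":-0.6,"ty":-0.33,"tz":0,"turn":0,"hand":1},{"tx":-0.6,"ty":-0.33,"tz":0,"turn":0,"hand":1},{"tx":-0.6,"ty":-0.33,"tz":0,"turn":0,"hand":1},{"tx":-0.6,"ty":-0.33,"tz":0,"turn":0,"hand":1},{"tx":-0.6,"ty":-0.33,"tz":0,"turn":0,"hand":1},{"tx":-0.6,"ty":-0.33,"tz":0,"turn":0,"hand":1}]'

```text
t: 1.45
ee_pos: [0.3972, 0.2111, 0.2314]
tool_rot: [0.545, 3.094, 0.0]
ft_force: [1.1, 0.2, -0.2]
gripper_width: 0.997
grip_force: 0.0
```

step_arm --motion '[{"tx":-0.6,"ty":-0.33,"tz":0,"turn":0,"hand":1},{"tx":-0.6,"ty":-0.33,"tz":0,"turn":0,"hand":1},{"tx":-0.6,"ty":-0.33,"tz":0,"turn":0,"hand":1},{"tx":-0.6,"ty":-0.33,"tz":0,"turn":0,"hand":1},{"tx":-0.6,"ty":-0.33,"tz":0,"turn":0,"hand":1},{"tx":-0.6,"ty":-0.33,"tz":0,"turn":0,"hand":1}]'

```text
t: 2.05
ee_pos: [0.5325, 0.0565, 0.2313]
tool_rot: [0.545, 3.094, 0.0]
ft_force: [1.0, 0.8, -0.1]
gripper_width: 0.996
grip_force: 0.0
```

step_arm --motion '[{"tx":0,"ty":0,"tz":0,"turn":-0.9,"hand":1},{"tx":0,"ty":0,"tz":0,"turn":-0.9,"hand":1},{"tx":0,"ty":0,"tz":0,"turn":-0.9,"hand":1},{"tx":0,"ty":0,"tz":0,"turn":-0.9,"hand":1},{"tx":0,"ty":0,"tz":0,"turn":-0.9,"hand":1},{"tx":0,"ty":0,"tz":0,"turn":-0.9,"hand":1},{"tx":0,"ty":0,"tz":0,"turn":-0.9,"hand":1},{"tx":0,"ty":0,"tz":0,"turn":-0.8,"hand":1}]'

```text
t: 2.85
ee_pos: [0.5317, 0.0577, 0.2313]
tool_rot: [1.109, -2.939, -0.0]
ft_force: [0.4, -0.0, 0.3]
gripper_width: 1.0
grip_force: 0.0
```

```bash
python3 - <<'E'
from h import *
s=get_state();print(s['t'],s['ee_pos'],s['tool_rot'],np.round(s['qpos'],2))
m=camera_model('wrist');np.savez('m2.npz',**m)
im=get_image('wrist');cv2.imwrite('pics/w2.png',im[:,:,::-1])
print([(np.round(d['bbox']).tolist(),round(d['conf'],2)) for d in models.recognise('lid','wrist')])
print([(np.round(d['bbox']).tolist(),round(d['conf'],2)) for d in models.recognise('pot','wrist')])
print(proj('wrist',(.5334,.056,.02),m),proj('wrist',(.537,.277,.07),m))
E
```

```text
2.85 [0.53173275 0.05773817 0.23127879] [ 1.10922211e+00 -2.93919673e+00 -7.50186610e-05] [ 0.11  0.29  0.06  1.35  0.   -0.61]
[([392.0, 245.0, 85.0, 76.0], 0.71), ([259.0, 47.0, 42.0, 42.0], 0.69), ([282.0, 139.0, 62.0, 63.0], 0.65), ([542.0, 268.0, 44.0, 56.0], 0.58)]
[([387.0, 246.0, 92.0, 75.0], 0.62)]
[313.37337787 173.76644383] [443.300124   300.11042295]
```

View pics/w2.png

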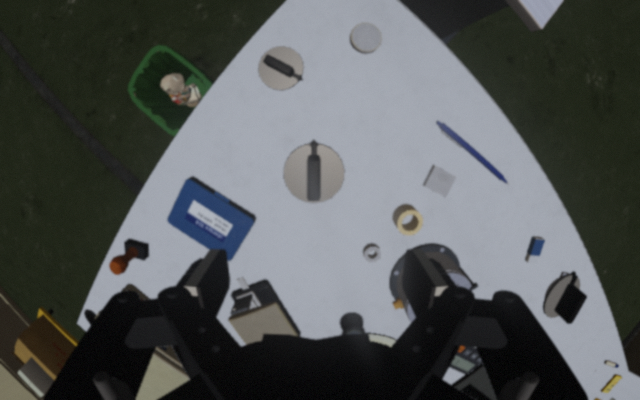

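The wrist view shows the middle lid at (314,172) with its nose straight up at (314,141). The gripper is nearly aligned with it. Next I'll fit the outline precisely.

```bash
cat > fit.py <<'E'
from h import *
def lidfit(im,m,c0,zf,cam='wrist',w=45):
    u,v=map(int,c0);sub=im[v-w:v+w,u-w:u+w].astype(int)   # BGR
    warm=(sub[:,:,2]-sub[:,:,0]>0)&(sub.sum(2)>250); dark=sub.sum(2)<200
    k=np.ones((3,3),np.uint8)
    mask=cv2.morphologyEx((warm|dark).astype(np.uint8),cv2.MORPH_OPEN,k)
    n,l,st,ce=cv2.connectedComponentsWithStats(mask);lab=l[w,w]
    if lab==0: lab=1+st[1:,4].argmax()
    cnt=max(cv2.findContours((l==lab).astype(np.uint8),0,1)[0],key=len)[:,0]+[u-w,v-w]
    P=np.array([atz(cam,p,zf,m)[:2] for p in cnt])
    for _ in range(4):
        A=np.c_[2*P,np.ones(len(P))];x=np.linalg.lstsq(A,(P**2).sum(1),rcond=None)[0]
        r=np.sqrt(x[2]+x[:2]@x[:2]);e=np.abs(np.hypot(*(P-x[:2]).T)-r);P=P[e<max(.0012,1.5*np.median(e))]
    D=np.argwhere(dark&(l==lab))[:,::-1]+[u-w,v-w]
    Q=np.array([atz(cam,p,zf+.03,m)[:2] for p in D]);q=Q.mean(0);U=np.linalg.svd(Q-q)[2][0]
    if U@(q-x[:2])<0: U=-U
    return x[:2],r,np.degrees(np.arctan2(U[1],U[0])),q
E
python3 - <<'E'
from fit import *
m=dict(np.load('m2.npz'));im=cv2.imread('pics/w2.png')
print(im[185,300],im[172,314],im[120,330])
print(lidfit(im,m,(314,173),.018))
s=get_state()['tool_rot'];R=cv2.Rodrigues(np.array(s))[0];print('yaw',np.degrees(np.arctan2(R[1,0],R[0,0])))
E
```

```text
[131 134 136] [70 69 68] [178 170 164]
(array([0.53253846, 0.05579885]), np.float64(0.03420206910384084), np.float64(-136.90216800904193), array([0.51584766, 0.0412134 ]))
yaw -139.1080418268184
```

```bash
sed -i 's/dark=sub.sum(2)<200/dark=sub.sum(2)<290/' fit.py; python3 - <<'E'
from fit import *
m=dict(np.load('m2.npz'));im=cv2.imread('pics/w2.png')
c,r,y,q=lidfit(im,m,(314,173),.018);print(c,r,y,q)
s=get_state();R=cv2.Rodrigues(np.array(s['tool_rot']))[0];d=R.T@(np.r_[c,0]-s['ee_pos']);print('tool delta mm',d*1000)
im=cv2.imread('pics/top0.png');print('top',lidfit(im,camera_model('top'),(388,206),.018,'top',25))
E
```

```text
[0.53231208 0.05547657] 0.03406051952308781 -139.51369143745825 [0.52920204 0.05248748]
tool delta mm [  1.00156369  -2.10378242 231.29304676]
top (array([0.53503577, 0.05615508]), np.float64(0.03433828253297927), np.float64(-139.17079610380765), array([0.53097331, 0.05670278]))
```

step_arm --motion '[{"tx":0.01,"ty":-0.04,"tz":0.5,"turn":0,"hand":0.3},{"tx":0,"ty":0,"tz":0.7,"turn":0,"hand":0.3},{"tx":0,"ty":0,"tz":0.7,"turn":0,"hand":0.3},{"tx":0,"ty":0,"tz":0.7,"turn":0,"hand":0.3},{"tx":0,"ty":0,"tz":0.7,"turn":0,"hand":0.3},{"tx":0,"ty":0,"tz":0.5,"turn":0,"hand":0.3},{"tx":0,"ty":0,"tz":0.2,"turn":0,"hand":0.3},{"tx":0,"ty":0,"tz":0.12,"turn":0,"hand":0.3}]'

```text
t: 3.8
ee_pos: [0.5325, 0.0559, 0.025]
tool_rot: [1.098, -2.943, -0.0]
ft_force: [-0.1, -0.4, -0.2]
gripper_width: 0.649
grip_force: 0.0
```

step_arm --motion '[{"tx":0,"ty":0,"tz":0,"turn":0,"hand":-1},{"tx":0,"ty":0,"tz":0,"turn":0,"hand":-1},{"tx":0,"ty":0,"tz":0,"turn":0,"hand":-1},{"tx":0,"ty":0,"tz":0,"turn":0,"hand":-1},{"tx":0,"ty":0,"tz":0,"turn":0,"hand":-1},{"tx":0,"ty":0,"tz":0,"turn":0,"hand":-1},{"tx":0,"ty":0,"tz":0,"turn":0,"hand":-1}]' --force 60

```text
t: 4.5
ee_pos: [0.5336, 0.056, 0.0266]
tool_rot: [-1.1, 2.94, -0.001]
ft_force: [-0.4, 0.2, 7.2]
gripper_width: 0.151
grip_force: 59.7
```

step_arm --motion '[{"tx":0,"ty":0,"tz":-0.3,"turn":0,"hand":-1},{"tx":0,"ty":0,"tz":-0.6,"turn":0,"hand":-1},{"tx":0,"ty":0,"tz":-0.8,"turn":0,"hand":-1},{"tx":0,"ty":0,"tz":-0.8,"turn":0,"hand":-1},{"tx":0,"ty":0,"tz":-0.5,"turn":0,"hand":-1},{"tx":0,"ty":0,"tz":-0.3,"turn":0,"hand":-1},{"tx":0,"ty":0,"tz":0,"turn":0,"hand":-1}]'

```text
t: 5.2
ee_pos: [0.5339, 0.056, 0.1928]
tool_rot: [-1.099, 2.939, -0.002]
ft_force: [-0.1, 0.1, -2.0]
gripper_width: 0.153
grip_force: 58.7
```

step_arm --motion '[{"tx":-0.54,"ty":0.25,"tz":0,"turn":0,"hand":-1},{"tx":-0.54,"ty":0.25,"tz":0,"turn":0,"hand":-1},{"tx":-0.54,"ty":0.25,"tz":0,"turn":0,"hand":-1},{"tx":-0.54,"ty":0.25,"tz":0,"turn":0,"hand":-1},{"tx":-0.54,"ty":0.25,"tz":0,"turn":0,"hand":-1},{"tx":-0.54,"ty":0.25,"tz":0,"turn":0,"hand":-1},{"tx":-0.54,"ty":0.25,"tz":0,"turn":0,"hand":-1}]'

```text
t: 5.9
ee_pos: [0.6178, 0.247, 0.1891]
tool_rot: [1.1, -2.941, 0.0]
ft_force: [-0.2, -0.8, -1.6]
gripper_width: 0.158
grip_force: 58.7
```

step_arm --motion '[{"tx":0,"ty":0,"tz":0,"turn":0.9,"hand":-1},{"tx":0,"ty":0,"tz":0,"turn":0.9,"hand":-1},{"tx":0,"ty":0,"tz":0,"turn":0.9,"hand":-1},{"tx":0,"ty":0,"tz":0,"turn":0.9,"hand":-1},{"tx":0,"ty":0,"tz":0,"turn":0.9,"hand":-1},{"tx":0,"ty":0,"tz":0,"turn":0.9,"hand":-1},{"tx":0,"ty":0,"tz":0,"turn":0.9,"hand":-1},{"tx":0,"ty":0,"tz":0,"turn":0.9,"hand":-1}]'

```text
t: 6.7
ee_pos: [0.6175, 0.2459, 0.1891]
tool_rot: [-0.577, -3.087, 0.001]
ft_force: [-0.3, 0.5, -1.6]
gripper_width: 0.155
grip_force: 58.8
```

```bash
python3 - <<'E'
from h import *
s=get_state();R=cv2.Rodrigues(np.array(s['tool_rot']))[0];print(s['t'],s['ee_pos'],np.round(R,3).tolist(),np.round(s['qpos'],2),s['ft_force'],s['gripper_width'])
m=camera_model('wrist');np.savez('m3.npz',**m)
im=get_image('wrist');cv2.imwrite('pics/w3.png',im[:,:,::-1])
print(proj('wrist',(.537,.277,.07),m))
E
```

```text
6.7 [0.617461   0.24585076 0.18905003] [[-0.933, 0.361, -0.001], [0.361, 0.933, -0.001], [0.001, -0.001, -1.0]] [ 0.38  0.58  0.4   1.39 -0.    0.75] [-0.29644653  0.51076434 -1.55073423] 0.15504651946049786
[316.67016828  94.49185458]
```

View pics/w3.png

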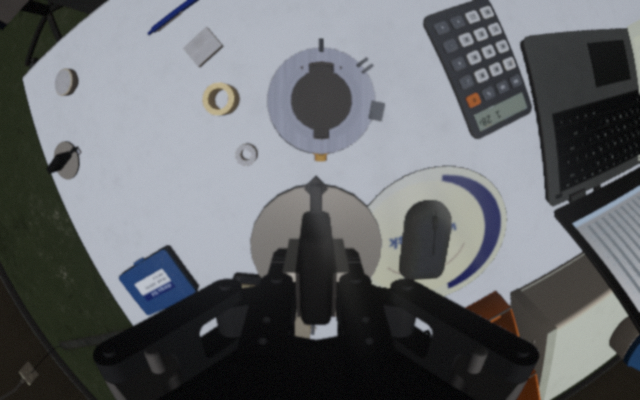

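The wrist view shows the pot at (321,100), the open rib at (321,44), the twin ribs at (364,66) and the lock block at (377,111). The held lid's nose is at (317,180), so it is close to aligned. I'll measure both.

```bash
cat > pot.py <<'E'
from fit import *
def cfit(P,n=6):
    for _ in range(n):
        A=np.c_[2*P,np.ones(len(P))];x=np.linalg.lstsq(A,(P**2).sum(1),rcond=None)[0]
        r=np.sqrt(x[2]+x[:2]@x[:2]);e=np.abs(np.hypot(*(P-x[:2]).T)-r);P=P[e<max(.0008,1.5*np.median(e))]
    return x[:2],r,len(P)
def rect(im,m,c,z,half=.065,ppm=4000,cam='wrist'):
    n=int(2*half*ppm);g=(np.arange(n)/ppm-half)
    X,Y=np.meshgrid(c[0]+g,c[1]+g,indexing='ij')   # row=x col=y
    uv=np.array([proj(cam,(a,b,z),m) for a,b in zip(X.ravel(),Y.ravel())],np.float32).reshape(n,n,2)
    return cv2.remap(im,uv[...,0],uv[...,1],cv2.INTER_CUBIC)
E
python3 - <<'E'
from pot import *
m=dict(np.load('m3.npz'));im=cv2.imread('pics/w3.png');c0=np.array([.537,.277])
# bore edge: threshold dark in rectified view at rim height
pp=2000;r=rect(im,m,c0,.07,ppm=pp);g=cv2.GaussianBlur(cv2.cvtColor(r,6),(0,0),1.5)
cv2.imwrite('pics/rect3.png',cv2.resize(r,None,fx=2,fy=2))
n=len(g);cen=np.array([n/2,n/2])
for it in range(3):
  P=[]
  for a in np.radians(np.arange(0,360,3)):
    rr=np.arange(.018*pp,.031*pp,.5);px=cen+rr[:,None]*[np.cos(a),np.sin(a)]
    v=cv2.remap(g,px[:,1].astype(np.float32)[:,None],px[:,0].astype(np.float32)[:,None],1)[:,0].astype(float)
    k=np.argmax(np.diff(v));P.append(px[k]/pp-.065+c0)
  c,R,k=cfit(np.array(P));cen=(c-c0+.065)*pp
print('bore',c,R,k)
# angular profile of ribs at r=47-50mm at z .073
r2=rect(im,m,c,.073,ppm=pp);g2=cv2.GaussianBlur(cv2.cvtColor(r2,6),(0,0),1);h=len(g2)/2
A=np.arange(0,360,1.)
prof=[np.mean([g2[int(round(h+q*pp*np.cos(np.radians(a)))),int(round(h+q*pp*np.sin(np.radians(a))))] for q in (.0485,.050,.0515)]) for a in A]
print([ (int(a),int(v)) for a,v in zip(A,prof) if v<115])
s=get_state();print('lid',lidfit(im,m,(316,225),.1805,w=64))
E
```

```text
bore [0.54230846 0.27887107] 0.02525280314428779 86
[(51, 105), (52, 98), (53, 97), (54, 97), (55, 97), (56, 97), (57, 97), (58, 99), (59, 98), (60, 97), (61, 97), (62, 97), (63, 98), (64, 97), (65, 96), (66, 101), (105, 109), (112, 112), (113, 105), (158, 82), (159, 70), (160, 82), (161, 101)]
lid (array([0.61675567, 0.24550014]), np.float64(0.03510169337599135), np.float64(148.16355024264888), array([0.60654746, 0.24883991]))
```

View pics/rect3.png

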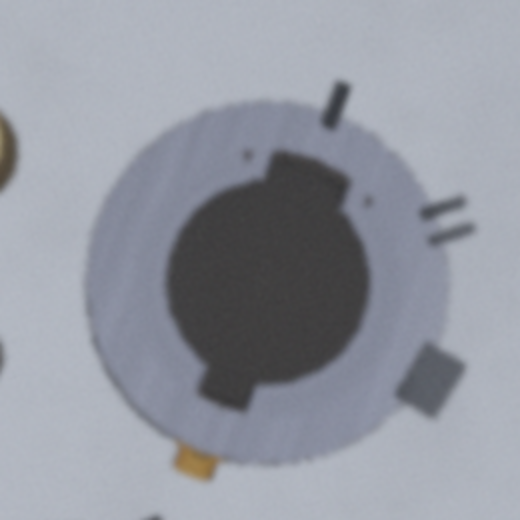

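Pot axis (0.5423, 0.2789), bore radius 25.3 mm (25.5 given). Open rib at 159°, bleed at about 109°, lock at 59°, so the 50° spacing holds. Lid yaw is 158.8°. I'm moving over the mouth and lowering to just above the rim.

step_arm --motion '[{"tx":0.35,"ty":0.02,"tz":0,"turn":0,"hand":-1},{"tx":0.45,"ty":0.02,"tz":0,"turn":0,"hand":-1},{"tx":0.45,"ty":0.02,"tz":0,"turn":0,"hand":-1},{"tx":0.28,"ty":0.02,"tz":0,"turn":0,"hand":-1},{"tx":0.1,"ty":0.005,"tz":0.2,"turn":0,"hand":-1},{"tx":0,"ty":0,"tz":0.5,"turn":0,"hand":-1},{"tx":0,"ty":0,"tz":0.5,"turn":0,"hand":-1},{"tx":0,"ty":0,"tz":0.4,"turn":0,"hand":-1}]'

```text
t: 7.55
ee_pos: [0.5423, 0.2786, 0.1081]
tool_rot: [-0.563, -3.089, 0.002]
ft_force: [-0.0, -0.1, -1.6]
gripper_width: 0.158
grip_force: 58.8
```

```bash
cat > chk.py <<'E'
from pot import *
s=get_state();R=cv2.Rodrigues(np.array(s['tool_rot']))[0]
print(s['t'],np.round(s['ee_pos'],4),'yaw',np.degrees(np.arctan2(R[1,0],R[0,0])),np.round(s['ft_force'],1),np.round(s['torque'],2))
E
python3 - <<'E'
from chk import *
t=np.array([.5423,.2789])+[.0007,.0004]-s['ee_pos'][:2];print('tool err mm',(R.T@np.r_[t,0])*1000)
E
```

```text
7.55 [0.5423 0.2786 0.1081] yaw 159.3315812397383 [-0.  -0.1 -1.6] [0. 0. 0.]
tool err mm [-0.41936526  0.90691544 -0.00168415]
```

step_arm --motion '[{"tx":-0.008,"ty":0.018,"tz":0.12,"turn":0,"hand":-1},{"tx":0,"ty":0,"tz":0.1,"turn":0,"hand":-1},{"tx":0,"ty":0,"tz":0.06,"turn":0,"hand":-1},{"tx":0,"ty":0,"tz":0.04,"turn":0,"hand":-1}]'

```text
t: 7.95
ee_pos: [0.5442, 0.2798, 0.0948]
tool_rot: [0.567, 3.089, 0.001]
ft_force: [-0.5, -0.0, -1.0]
gripper_width: 0.156
grip_force: 58.8
```

step_arm --motion '[{"tx":0,"ty":0,"tz":0.06,"turn":0,"hand":-1},{"tx":0,"ty":0,"tz":0.05,"turn":0,"hand":-1},{"tx":0,"ty":0,"tz":0,"turn":0,"hand":-1}]'

```text
t: 8.25
ee_pos: [0.5438, 0.2796, 0.0887]
tool_rot: [-0.568, -3.09, 0.0]
ft_force: [0.6, 0.9, -1.8]
gripper_width: 0.154
grip_force: 58.8
```

```bash
python3 - <<'E'
from chk import *
E
```

```text
8.25 [0.5438 0.2796 0.0887] yaw 159.1616832648854 [ 0.6  0.9 -1.8] [ 0.04 -0.03 -0.02]
```

step_arm --motion '[{"tx":0,"ty":0,"tz":0.05,"turn":0,"hand":-1},{"tx":0,"ty":0,"tz":0.05,"turn":0,"hand":-1},{"tx":0,"ty":0,"tz":0,"turn":0,"hand":-1}]'

```text
t: 8.55
ee_pos: [0.5436, 0.2795, 0.0834]
tool_rot: [-0.568, -3.089, 0.001]
ft_force: [0.1, -0.5, -2.6]
gripper_width: 0.152
grip_force: 58.8
```

step_arm --motion '[{"tx":0,"ty":0,"tz":0.03,"turn":0,"hand":-1},{"tx":0,"ty":0,"tz":0,"turn":0,"hand":-1},{"tx":0,"ty":0,"tz":0,"turn":0,"hand":-1}]'

```text
t: 8.85
ee_pos: [0.5439, 0.2797, 0.0826]
tool_rot: [0.568, 3.09, 0.0]
ft_force: [-1.9, -0.5, 5.1]
gripper_width: 0.154
grip_force: 59.4
```

Upward force at TCP z 0.0826, as predicted, so the lid is home. I'll press slightly more and then twist.

step_arm --motion '[{"tx":0,"ty":0,"tz":0.03,"turn":0,"hand":-1},{"tx":0,"ty":0,"tz":0,"turn":0,"hand":-1},{"tx":0,"ty":0,"tz":0,"turn":0,"hand":-1}]' --force 90

```text
t: 9.15
ee_pos: [0.544, 0.2798, 0.0826]
tool_rot: [0.568, 3.089, 0.001]
ft_force: [-10.5, -4.7, 25.4]
gripper_width: 0.151
grip_force: 89.2
```

step_arm --motion '[{"tx":0,"ty":0,"tz":0,"turn":0.4,"hand":-1},{"tx":0,"ty":0,"tz":0,"turn":0.4,"hand":-1},{"tx":0,"ty":0,"tz":0,"turn":0.4,"hand":-1},{"tx":0,"ty":0,"tz":0,"turn":0,"hand":-1}]'

```text
t: 9.55
ee_pos: [0.5443, 0.2802, 0.0826]
tool_rot: [0.846, 3.024, 0.003]
ft_force: [-7.4, -1.6, 24.0]
gripper_width: 0.147
grip_force: 88.9
```

```bash
python3 chk.py
```

```text
9.55 [0.5443 0.2802 0.0826] yaw 148.7444734914423 [-7.4 -1.6 24. ] [-0.51  1.53  0.18]
```

step_arm --motion '[{"tx":0,"ty":0,"tz":-0.02,"turn":0,"hand":-1},{"tx":0,"ty":0,"tz":0,"turn":0.5,"hand":-1},{"tx":0,"ty":0,"tz":0,"turn":0.6,"hand":-1},{"tx":0,"ty":0,"tz":0,"turn":0.6,"hand":-1},{"tx":0,"ty":0,"tz":0,"turn":0.6,"hand":-1},{"tx":0,"ty":0,"tz":0,"turn":0.6,"hand":-1},{"tx":0,"ty":0,"tz":0,"turn":0.5,"hand":-1},{"tx":0,"ty":0,"tz":0,"turn":0,"hand":-1}]'

```text
t: 10.35
ee_pos: [0.5441, 0.2796, 0.0827]
tool_rot: [1.583, 2.713, 0.001]
ft_force: [-3.9, -4.2, 12.7]
gripper_width: 0.149
grip_force: 89.5
```

```bash
python3 chk.py
```

```text
10.35 [0.5441 0.2796 0.0827] yaw 119.46087199818992 [-3.9 -4.2 12.7] [-0.71  0.8  -0.12]
```

step_arm --motion '[{"tx":0,"ty":0,"tz":0,"turn":0.4,"hand":-1},{"tx":0,"ty":0,"tz":0,"turn":0.4,"hand":-1},{"tx":0,"ty":0,"tz":0,"turn":0.4,"hand":-1},{"tx":0,"ty":0,"tz":0,"turn":0,"hand":-1},{"tx":0,"ty":0,"tz":0,"turn":0,"hand":-1}]'

```text
t: 10.85
ee_pos: [0.544, 0.2796, 0.0827]
tool_rot: [1.817, 2.562, 0.001]
ft_force: [-5.5, -4.1, 12.2]
gripper_width: 0.153
grip_force: 89.6
```

```bash
python3 - <<'E'
from chk import *
m=camera_model('wrist');im=cv2.cvtColor(get_image('wrist'),4);np.savez('m4.npz',**m)
a=im[120:400,150:550]
cv2.imwrite('pics/w4.png',cv2.resize(a,None,fx=2,fy=2,interpolation=cv2.INTER_CUBIC));cv2.imwrite('pics/w4f.png',im)
ax=np.array([.544,.2797])  # axis as held, home
for n,an in (('bleed',109.2),('lid',np.degrees(np.arctan2(R[1,0],R[0,0])))):
  for rr,z in ((.04,.073),(.047,.073)):
    p=proj('wrist',(*(ax+rr*np.array([np.cos(np.radians(an)),np.sin(np.radians(an))])),z),m);print(n,rr,p,(p-[150,120])*2)
E
```

```text
10.85 [0.544  0.2796 0.0827] yaw 109.29300357215342 [-5.5 -4.1 12.2] [-0.81  0.94 -0.06]
bleed 0.04 [317.63753407 173.75291947] [335.27506814 107.50583893]
bleed 0.047 [317.67985037 159.97147512] [335.35970073  79.94295023]
lid 0.04 [317.50797385 173.75278112] [335.01594771 107.50556225]
lid 0.047 [317.52613277 159.97127852] [335.05226553  79.94255703]
```

View pics/w4.png

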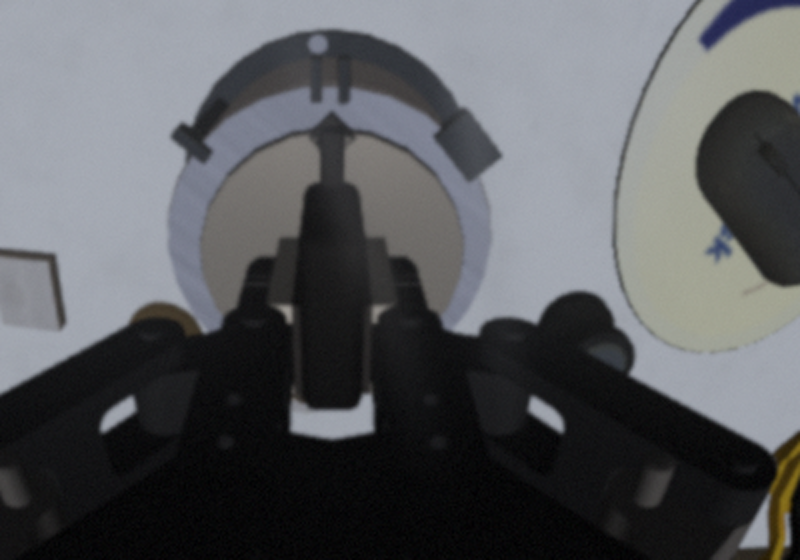

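The wrist crop shows the nose tip at (331,113) pointing at the gap midway between the twin ribs (316 and 344, midpoint 330). The flange sits flat on the rim, the lock block at (468,143) has not been reached, and the grip is holding. I'm handing in the job.

```bash
python3 -c "
from plant import workorder
print(workorder.finish_job())"
```

```text
the job is handed in; nothing more can be done
None
```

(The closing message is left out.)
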